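Change the worn relay in a sloping test station

TASK

The wide relay plugged in the sloping test station is worn out: pull it out and put it in the empty scrap bin. Then take the matching wide spare from the stock tray and plug it fully home in the same socket, housing flat on the panel. Leave the square relays and everything else on the bench where they are.

Things in the scene. Friction and masses are not known exactly. Their poses are not given: they have to be found in the camera images.
- worn_relay: Relay: black block housing 38 x 64 mm (x by y), 56 mm high, on a grey plug foot 26 x 46 mm, 24 mm long, tapered over its last 6 mm; 0.15 to 0.31 kg. Origin: centre of the foot's underside; z up through the housing (z = 24 to 80 mm), y along the wide side. The worn-out one: at the start fully home in the wide socket of a sloping station.
- spare_relay: Relay: black block housing 38 x 64 mm (x by y), 56 mm high, on a grey plug foot 26 x 46 mm, 24 mm long, tapered over its last 6 mm; 0.15 to 0.31 kg. Origin: centre of the foot's underside; z up through the housing (z = 24 to 80 mm), y along the wide side. The spare: upright in the low black tray, at either end or in the middle of a row of three.
- square_relay: Plug-in relay with a square black housing 46 x 46 mm and 56 mm high on a grey square foot 30 x 30 x 24 mm; 80 mm high in all. Origin: centre of the underside of the foot, z up through the housing. It is plugged in the other sloping station and stays there.
- square_spare: Plug-in relay with a square black housing 46 x 46 mm and 56 mm high on a grey square foot 30 x 30 x 24 mm; 80 mm high in all. Origin: centre of the underside of the foot, z up through the housing. It stands upright in the stock tray and stays there.
- wide_station_socket (a point): Centre of the mouth of the rectangular hole (28 x 48 mm in x by y, 28 mm deep) in the wide station's sloping panel. z points out of the hole, square to the panel, 30 degrees from vertical, leaning towards the robot; x runs up the slope away from the robot, y across. A relay fully home has its foot 24 mm deep and its housing flat on the panel; either way round fits.
- wide_station: Sloping test station of the wide relay, bolted down beside the other one, left or right. Origin: centre of its underside; base 150 x 115 mm (x by y). Aluminium panel 130 x 112 mm, its middle 95 mm up. On it white guard walls 8 mm thick, 100 mm long (up the slope), 28 mm high, inner faces 46 mm to either side of the hole's centre.
- square_station: The other sloping station, of the same size and make, with a square hole. Origin: centre of its underside, x away from the robot. Bolted down.
- bin: Scrap bin: open black box 250 x 150 x 70 mm (x by y by z), walls 4 mm, floor 4 mm thick, fixed. Origin: centre of its underside. It is empty and stands on one side of the table, the stock tray on the other.
- tray: Low black stock tray 300 x 130 mm (x by y), floor 6 mm thick, rim 18 mm high, fixed. Origin: centre of its underside. Three things stand in a row along its x, about 94 mm apart: the spare relay, a square relay and a capacitor.
- capacitor: Aluminium and black capacitor can, 44 mm diameter, 95 mm high and 8 mm terminals, upright in the stock tray. Origin: centre of its underside.
- bottle: White plastic bottle, 50 mm diameter, 150 mm high, upright between the robot and the stations. Origin: centre of its underside.
- tape: Roll of clear tape lying flat, 90 mm diameter, 25 mm high. Origin: centre of its underside.
- driver: Screwdriver 180 mm long, lying behind the stations. Origin: on its underside near the middle.
- jar: Jar with lid, 64 mm diameter, 90 mm high. Origin: centre of its underside.
- carton: Cardboard box 90 x 120 x 70 mm. Origin: centre of its underside.
- cup: Grey plastic cup, rim 72 mm diameter, 85 mm high, behind the stations. Origin: centre of its underside.

How it is judged:
On the way, in this order (a step that is already met when the one before it is completed fails the run):
1. the worn relay is out of the socket and released in the scrap bin (x of worn_relay in the frame of bin between -0.12 and 0.12 m and y of worn_relay in the frame of bin between -0.07 and 0.07 m and z of worn_relay in the frame of bin below 0.065 m and linear speed of worn_relay below 0.03 m/s and contact force between the fingers and worn_relay below 0.1 N), for 0.2 s.
2. the spare relay is fully home in the socket (z of spare_relay in the frame of wide_station_socket below -0.0205 m and x of spare_relay in the frame of wide_station_socket between -0.004 and 0.004 m and y of spare_relay in the frame of wide_station_socket between -0.004 and 0.004 m and angle between the z axis of spare_relay and the z axis of wide_station_socket, either way round below 0.08 rad), for 0.2 s.
At the end, for the whole second after the job is handed in: The worn relay rests released inside the scrap bin. The spare relay rests released in the wide socket: foot at least 20.5 mm deep, within 4 mm of the socket centre each way, square to the panel within 0.08 rad (all of step 1 and all of step 2 and linear speed of spare_relay below 0.03 m/s and contact force between the fingers and spare_relay below 0.1 N); the robot touches nothing.
It fails at once if another thing on the bench is shifted by more than 25 mm (distance of any of square_spare, capacitor, bottle, tape, driver, jar, carton, cup from where it was at the start of the episode above 0.025 m).
It fails at once if the square relay is shifted by more than 8 mm in its station (distance of square_relay from where it was at the start of the episode above 0.008 m).
It also fails if it takes over 58 s, if anything falls off the work surface, if the arm or the gripper's body presses on something with over 40 N, if the wrist force passes 120 N, or if a joint passes its speed limit or range.

ROBOT

A 6-joint arm with a two-finger parallel gripper is mounted at the origin on the work surface. World frame = base frame: x ahead of the robot, y to its left, z up, the work surface at z = 0. Lengths are in m, angles in rad, forces in N, time in s.
With the tool pointing down it reaches from about 0.275 to 0.875 m from the base axis. Payload 12.5 kg.
Tool frame: the origin (TCP) lies midway between the tips of the shut fingers; the grasp point (between the pads) lies 19 mm behind it; z points along the fingers, y is the line along which they close (so a half turn about z gives the same grasp; the last joint's range is limited). The gripper opens to 85 mm and grips with 20 to 120 N. Pads are 22 mm wide; open, the fingers measure 114 mm over their backs; the gripper's body (76 mm by 85 mm) begins 54 mm behind the grasp point. The pads swing forward as they close: fully open they stand 13 mm farther back than shut.
Start: joints at [1.203, 0.351, 1.652, -0, 1.139, -0.085], TCP at [0.153, 0.528, 0.198] pointing down, gripper open.
Joint ranges: [-2.75, 2.75], [-0.79, 2.1], [0.01, 2.65], [-1.57, 4.71], [0.07, 3.14], [-2.87, 2.87]. Speed limits (rad/s): [2.22, 2.22, 2.79, 3.14, 3.14, 3.14].

INTERFACE

Orientations are given as a rotation vector (axis times angle).
In Python, from workcell import * gives the robot as it stands. The module is installed in compiled form; this text tells all that it offers.
- The arm moves only by the tool servo_tool, never from a script. Its argument "commands" is a list of rows, each a list of 6 numbers: the shift along the world's x, y, z in cm, then the turn, a rotation vector about the world's x, y, z in degrees. In form: [[dx, dy, dz, wx, wy, wz], ...]. A call has 1 to 20 rows; each row shifts and turns the commanded pose from where the row before left it; what a row does not reach is not made up. A row lasts 1/8 s, in which the tool goes at most 62.5 mm and 10.7 degrees, less where a joint would pass 70% of its speed; a pose out of reach is approached as far as the arm can. A call with a gripper value outside its range is refused whole. "hand" is the finger opening in cm, from 0 to 8.54, set as the call begins (left out, the last holds). The fingers move at their own pace and stop on an object; the grip force is fixed at half the most. Time passes only in rows, so rows that do not move let the fingers close. It gives the time, the measured TCP pose, the force, the opening and the grip force at its end, in the units of the state.
- get_state(): the state, without advancing time (a new reading comes with each control period).
- snapshot(name): name is "scene" or "top" or "wrist"; returns a dict with "color" (420x560x3 uint8, red, green, blue), "camera_matrix" (3x3 intrinsics, pixels), "distortion" ([k1, k2, p1, p2, k3] as OpenCV has them; the pictures are not rectified), "R" (3x3) and "t" (3): a world point X has camera coordinates R X + t. Camera axes: x right, y down, z forward; pixel columns grow to the right and rows downward; lengths in m; the calibration is good to about 2 mm. A picture is of the moment at which its call begins. There is no depth.
- hand_in(): hands the job in; it is judged then, once.
Trained networks look in the newest picture that a camera, given by its name, has taken for a name from the list of things; names that differ only in an ending like _2 or _b are one class to them, and where a whole thing is asked for, a point or a joint stands for the part that bears it (a point fixed in the world has none). Each returns a list of dicts, best first, with "confidence" (0 to 1); they miss things now and then, are a little off and sometimes report something else, mostly with a low value. They report only what shows in the picture. A call takes as long as a camera call.
- spot_in(query, camera): "point" ([x, y, z] in m, in the coordinates of the camera as it stood for that picture, good to about 4 mm: the middle of the surface that is visible of it).
- regions_of(query, camera): "pixels" (420x560 bool, what is visible of it).
- tip_of(query, camera): "point" ([x, y, z] in m, in the coordinates of the camera as it stood for that picture, good to about 4 mm: a listed point, or the origin of a listed thing).
The state is a dict: "clock": time; "qpos": joint angles; "qvel": joint speeds; "tau": joint torques, N m; "ee_pos": TCP position; "eef_rot": TCP orientation; "force": force on the tool from outside, world axes, zero at the start; "torque": the same for the moment, N m; "width": finger opening in m; "grasp_force": force on a finger pad.
Only numpy, scipy, OpenCV 4.12 (cv2) and the standard library are available. Lean on these libraries where they do the work, as an engineer would, in place of code of your own. Each camera call takes 0.05 s, during which the arm holds its last target. There are 200 camera calls.

## Working session

There is one attempt and no reset: what is moved stays moved. The work goes in short steps, Python scripts to look and compute and a tool call to move; the robot and the scene stay as the last step left them, time stands still between calls to the robot, and variables do not carry over. Pictures are saved under pics/ and viewed, at most 13 in all, crops included, and the job is handed in when it is done.

Besides the shell and the picture viewer there is one more tool, called after "Request:" by a JSON object that holds its "name" and its "arguments", one argument or row to a line. servo_tool: Moves the arm, as the interface text tells. Its arguments: {"type":"object","properties":{"commands":{"type":"array","items":{"type":"array","items":{"type":"number"}}},"hand":{"type":"number"}},"required":["commands"]}

```bash
mkdir -p pics; cat > h.py <<'E'
from workcell import *
import numpy as np, cv2
from scipy.spatial.transform import Rotation as Ro
def w(s,p): return s["R"].T@(np.array(p)-s["t"])
def save(s,n): cv2.imwrite("pics/"+n,s["color"][:,:,::-1])
E
python3 - <<'E'
from h import *
np.set_printoptions(precision=4,suppress=True)
st=get_state();print(st["clock"],st["ee_pos"],st["eef_rot"],st["qpos"])
ims=[]
for c in ["scene","top"]:
    s=snapshot(c);ims.append(s["color"][:,:,::-1]); print(c,"cam at",-s["R"].T@s["t"])
    for q in ["wide_station_socket","worn_relay","spare_relay","square_relay","square_spare","wide_station","square_station","bin","tray","capacitor","bottle"]:
        r=tip_of(q,c); print(q,[(round(d["confidence"],2),w(s,d["point"])) for d in r[:3]])
cv2.imwrite("pics/a.png",ims[0]);cv2.imwrite("pics/b.png",ims[1])
print(get_state()["clock"])
E
```

```text
0.0 [0.1533 0.5278 0.1977] [-0.4427 -3.11    0.0019] [ 1.2034  0.3512  1.6524 -0.      1.1391 -0.0846]
scene cam at [ 1.634  -0.4107  1.3142]
wide_station_socket [(0.91, array([ 0.5758, -0.0817,  0.0964])), (0.34, array([ 0.4235,  0.075 , -0.0029]))]
worn_relay [(0.89, array([ 0.5874, -0.0874,  0.0763]))]
spare_relay [(0.84, array([0.5948, 0.3113, 0.0087]))]
square_relay [(0.71, array([0.5874, 0.1092, 0.0798])), (0.68, array([ 0.7641, -0.1437, -0.0021]))]
square_spare [(0.82, array([0.4968, 0.2979, 0.0091]))]
wide_station [(0.84, array([ 0.5975, -0.0858, -0.0027]))]
square_station [(0.78, array([0.5884, 0.105 , 0.0011]))]
bin [(0.65, array([ 0.5033, -0.3121,  0.003 ]))]
tray [(0.95, array([0.4988, 0.293 , 0.0001]))]
capacitor [(0.56, array([0.4053, 0.288 , 0.0055]))]
bottle [(0.92, array([ 0.4192, -0.0655,  0.0013]))]
top cam at [ 0.4584 -0.0156  1.3366]
wide_station_socket [(0.58, array([ 0.5709, -0.0835,  0.0958]))]
worn_relay [(0.79, array([ 0.5867, -0.0801,  0.0726]))]
spare_relay [(0.7, array([0.5924, 0.3175, 0.0033]))]
square_relay [(0.61, array([0.59  , 0.1056, 0.0736]))]
square_spare [(0.6, array([ 0.5947,  0.1063, -0.0012])), (0.55, array([0.4999, 0.3017, 0.0076]))]
wide_station [(0.68, array([ 0.5907, -0.0805,  0.0003]))]
square_station [(0.86, array([ 0.5987,  0.1078, -0.001 ]))]
bin [(0.82, array([ 0.5063, -0.3093, -0.0015])), (0.44, array([ 0.5739, -0.0874,  0.0922]))]
tray [(0.9, array([ 0.4992,  0.2953, -0.0001]))]
capacitor [(0.87, array([0.4058, 0.2887, 0.0058]))]
bottle [(0.58, array([0.4228, 0.0777, 0.0001])), (0.51, array([0.4034, 0.2841, 0.0051])), (0.5, array([ 0.4183, -0.0653, -0.0001]))]
1.2
```

View pics/a.png

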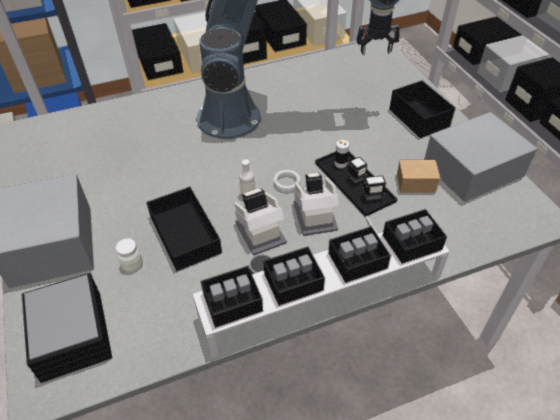

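View pics/b.png

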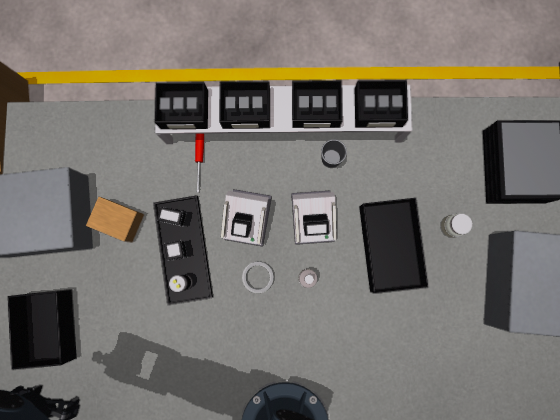

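Request:
{"name": "servo_tool", "arguments": {
  "commands": [
    [0,0,5,0,0,0],
    [2.3,-4.4,2.5,0,0,-5],
    [2.3,-4.4,2.5,0,0,-6],
    [2.3,-4.4,2.5,0,0,-7],
    [2.3,-4.4,2.5,0,0,-7],
    [2.3,-4.4,0,0,0,-7],
    [2.3,-4.4,0,0,0,-7],
    [2.3,-4.4,0,0,0,-7],
    [2.3,-4.4,0,0,0,-7],
    [2.3,-4.4,0,0,0,-7],
    [2.3,-4.4,0,0,0,-7],
    [2.3,-4.4,0,0,0,-7],
    [2.3,-4.4,0,0,-7.5,0],
    [2.3,-4.4,-2.5,0,-7.5,0],
    [2.3,-3.9,-2.5,0,-7.5,0],
    [0,0,-2.5,0,-7.5,0],
    [0,0,0,0,0,0]
  ],
  "hand": 8.5
}}

```text
clock: 3.32
ee_pos: [0.473, -0.0826, 0.2709]
eef_rot: [1.937, 1.926, 0.514]
force: [1.2, -0.2, 0.5]
width: 0.0851
grasp_force: 0.0
```

```bash
python3 - <<'E'
from h import *
np.set_printoptions(precision=4,suppress=True)
st=get_state();print(st["clock"],st["ee_pos"],Ro.from_rotvec(st["eef_rot"]).as_matrix(),st["qpos"])
s=snapshot("wrist");print("cam",-s["R"].T@s["t"],s["R"],s["camera_matrix"],s["distortion"])
for q in ["wide_station_socket","worn_relay","wide_station","bottle"]:
    r=tip_of(q,"wrist"); print(q,[(round(d["confidence"],2),w(s,d["point"])) for d in r[:3]])
save(s,"c.png")
E
```

```text
3.325 [ 0.473  -0.0826  0.2709] [[ 0.0047  0.8687  0.4953]
 [ 1.     -0.006   0.0011]
 [ 0.004   0.4953 -0.8687]] [-0.3884 -0.1064  2.0917  0.2996  0.6934 -0.5689]
cam [ 0.386  -0.0045  0.4236] [[ 0.8683 -0.0057  0.4959]
 [-0.1546 -0.9532  0.2597]
 [ 0.4713 -0.3022 -0.8286]] [[375.0707   0.     283.0795]
 [  0.     375.0707 208.3668]
 [  0.       0.       1.    ]] [-0.0142  0.      0.      0.      0.    ]
wide_station_socket []
worn_relay [(0.62, array([ 0.5823, -0.0867,  0.0756]))]
wide_station [(0.58, array([ 0.5951, -0.0881, -0.0003])), (0.26, array([ 0.5112, -0.3063,  0.    ]))]
bottle [(0.66, array([ 0.4161, -0.0625, -0.0034]))]
```

View pics/c.png

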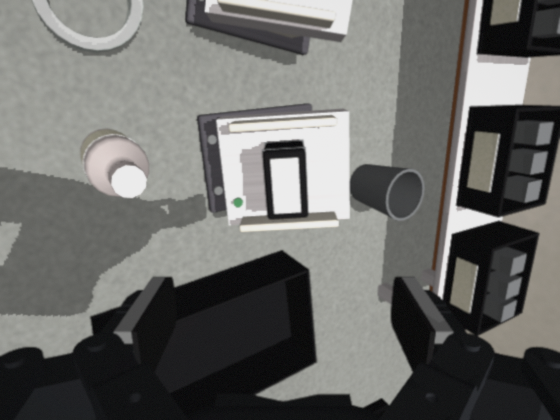

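```bash
cat >> h.py <<'E'
from scipy.optimize import minimize
def hull(s,pts):
    rv=cv2.Rodrigues(s["R"])[0]; p=cv2.projectPoints(pts,rv,s["t"],s["camera_matrix"],np.array(s["distortion"]))[0]
    return cv2.convexHull(p.astype(np.float32))
def box(x,y,z,yaw,tilt,z0=0.0,z1=.056,hx=.019,hy=.032):
    M=(Ro.from_euler("z",yaw)*Ro.from_euler("y",-tilt)).as_matrix()
    c=np.array([[a*hx,b*hy,h] for a in(-1,1) for b in(-1,1) for h in(z0,z1)])
    return c@M.T+[x,y,z]
def fit(views,x0,z,tilt,fixz=True,**k):
    def cost(v):
        v=np.array(v);e=0
        for s,m in views:
            im=np.zeros(m.shape,np.uint8)
            cv2.fillConvexPoly(im,np.round(hull(s,box(v[0],v[1],z,v[2],tilt,**k))*16).astype(np.int32),255,cv2.LINE_AA,4)
            e+=np.abs(im/255.-m).sum()/m.sum()
        return e
    best=None
    for yy in(-.1,0,.1):
        i=np.array([x0[0],x0[1],x0[2]+yy])
        r=minimize(cost,i,method="Nelder-Mead",options=dict(initial_simplex=[i,i+[.008,0,0],i+[0,.008,0],i+[0,0,.1]],xatol=1e-4,fatol=1e-4))
        if best is None or r.fun<best.fun: best=r
    return best.x,best.fun
E
python3 - <<'E'
from h import *
np.set_printoptions(precision=4,suppress=True)
V={}
for c in["wrist","top","scene"]:
    s=snapshot(c); r=regions_of("worn_relay",c)
    print(c,[(round(d["confidence"],2),d["pixels"].sum(),np.argwhere(d["pixels"]).mean(0)) for d in r])
    if r: V[c]=(s,r[0]["pixels"])
for k in V: print(k,fit([V[k]],[.573,-.083,0],.095,np.pi/6))
print(fit(list(V.values()),[.573,-.083,0],.095,np.pi/6))
for z in(.091,.099): print(z,fit([V["wrist"]],[.573,-.083,0],z,np.pi/6))
c="top";s=snapshot(c)
r=regions_of("spare_relay",c);print([(round(d["confidence"],2),d["pixels"].sum(),np.argwhere(d["pixels"]).mean(0)) for d in r])
if r: print("spare",fit([(s,r[0]["pixels"])],[.593,.314,0],.030,0))
# walls in wrist: check yaw with bin too
r=regions_of("bin",c)
if r: print("bin",fit([(s,r[0]["pixels"])],[.505,-.31,0],0,0,z1=.07,hx=.125,hy=.075))
E
```

```text
wrist [(0.67, np.int64(3279), array([178.5145, 278.6975]))]
top [(0.81, np.int64(536), array([224.041 , 315.8675])), (0.42, np.int64(493), array([225.217 , 240.8398]))]
scene [(0.82, np.int64(507), array([199.9034, 254.2682]))]
wrist (array([ 0.5765, -0.0842,  0.0377]), np.float64(0.07174353730513248))
top (array([ 0.576 , -0.0843,  0.0634]), np.float64(0.14845624817091016))
scene (array([ 0.5719, -0.0868,  0.0067]), np.float64(0.08819275244614612))
(array([ 0.576 , -0.0852,  0.0403]), np.float64(0.37796730672537227))
0.091 (array([ 0.5789, -0.0856,  0.0526]), np.float64(0.05003557995323778))
0.099 (array([ 0.5744, -0.0839,  0.031 ]), np.float64(0.09649044125121839))
[(0.76, np.int64(380), array([216.3079, 171.7079]))]
spare (array([ 0.5904,  0.3137, -0.2749]), np.float64(0.18683178534571723))
bin (array([ 0.5072, -0.3056,  0.0866]), np.float64(0.04939206800544992))
```

```bash
python3 - <<'E'
from h import *
s=snapshot("wrist"); im=cv2.resize(s["color"][:,:,::-1],None,fx=3,fy=3,interpolation=cv2.INTER_CUBIC)
def dr(yaw,col):
    M=(Ro.from_euler("z",yaw)*Ro.from_euler("y",-np.pi/6)).as_matrix()
    def pl(p):
        P=np.array(p)@M.T+[.5757,-.0845,.095]
        q=cv2.projectPoints(P,cv2.Rodrigues(s["R"])[0],s["t"],s["camera_matrix"],np.array(s["distortion"]))[0]
        cv2.polylines(im,[np.round(q*3+1).astype(np.int32)],True,col,1)
    for e in(-1,1): pl([[a,e*b,.028] for a,b in((-.05,.046),(.05,.046),(.05,.054),(-.05,.054))])
    pl([[a*.019,b*.032,.056] for a,b in((-1,-1),(1,-1),(1,1),(-1,1))])
    pl([[a*.065,b*.056,0] for a,b in((-1,-1),(1,-1),(1,1),(-1,1))])
dr(.045,(0,0,255))
cv2.imwrite("pics/d.png",im[290:720,560:1100])
E
```

```text
(no output)
```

View pics/d.png

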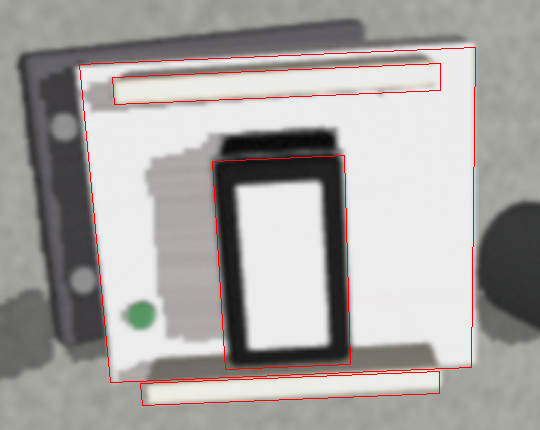

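```bash
cat >> h.py <<'E'
M=(Ro.from_euler("z",.045)*Ro.from_euler("y",-np.pi/6)).as_matrix()
S=np.array([.5755,-.0845,.095])
RD=np.column_stack([M[:,1],M[:,0],-M[:,2]])
def rel(p,Rd):
    st=get_state(); R=Ro.from_rotvec(st["eef_rot"]).as_matrix()
    print("clk",st["clock"],"shift cm",np.round((np.array(p)-st["ee_pos"])*100,2),"rot deg",np.round(np.degrees(Ro.from_matrix(Rd@R.T).as_rotvec()),2),"F",np.round(st["force"],1),"w",st["width"])
E
python3 - <<'E'
from h import *
rel(S+.1*M[:,2],RD); rel(S+.015*M[:,2],RD); print(M[:,2])
E
```

```text
clk 4.075 shift cm [ 5.01 -0.39 -9.17] rot deg [-0.1  -0.01  2.75] F [ 0.4  0.5 -0.2] w 0.08509537918469763
clk 4.075 shift cm [  9.26  -0.2  -16.53] rot deg [-0.1  -0.01  2.75] F [ 0.4  0.5 -0.2] w 0.08509537918469763
[-0.49949384 -0.02249241  0.8660254 ]
```

Request:
{"name": "servo_tool", "arguments": {
  "commands": [
    [2.5,-0.2,-4.6,-0.1,0,1.4],
    [2.5,-0.2,-4.6,0,0,1.4],
    [1.5,0.1,-2.6,0,0,0],
    [1.4,0.1,-2.4,0,0,0],
    [1.36,0,-2.33,0,0,0],
    [0,0,0,0,0,0],
    [0,0,0,0,0,0]
  ]
}}

```text
clock: 4.95
ee_pos: [0.5679, -0.0849, 0.1087]
eef_rot: [1.886, 1.975, 0.53]
force: [0.4, -0.7, 0.5]
width: 0.0848
grasp_force: 0.0
```

```bash
python3 - <<'E'
from h import *
rel(S+.015*M[:,2],RD)
s=snapshot("wrist"); save(s,"e.png")
E
```

```text
clk 4.95 shift cm [ 0.01  0.   -0.07] rot deg [ 0.    0.02 -0.05] F [ 0.4 -0.7  0.5] w 0.08477380843219054
```

View pics/e.png

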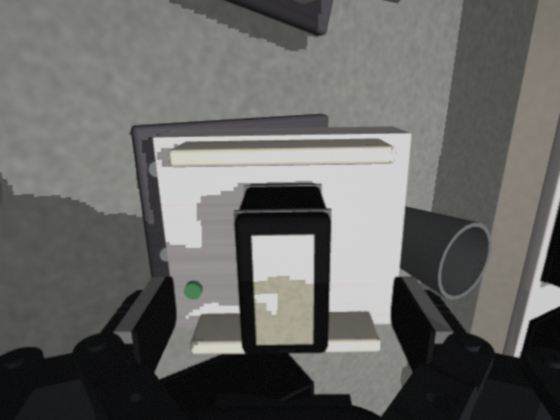

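The pads (about x 165 and 400) sit either side of the relay (237–330), centred and parallel to it. I'll close on it next.

Request:
{"name": "servo_tool", "arguments": {
  "commands": [
    [0,0,0,0,0,0],
    [0,0,0,0,0,0],
    [0,0,0,0,0,0],
    [0,0,0,0,0,0],
    [0,0,0,0,0,0],
    [0,0,0,0,0,0]
  ],
  "hand": 2
}}

```text
clock: 5.75
ee_pos: [0.5681, -0.085, 0.1087]
eef_rot: [1.886, 1.975, 0.53]
force: [-6.9, -0.3, 10.6]
width: 0.036
grasp_force: 58.5
```

Request:
{"name": "servo_tool", "arguments": {
  "commands": [
    [-0.5,-0.02,0.87,0,0,0],
    [-0.5,-0.02,0.87,0,0,0],
    [-0.5,-0.02,0.87,0,0,0],
    [-0.75,-0.03,1.3,0,0,0],
    [-1,-0.05,1.73,0,0,0],
    [-1,-0.05,1.73,0,0,0],
    [0,0,3,0,0,0],
    [0,0,0,0,0,0]
  ]
}}

```text
clock: 6.75
ee_pos: [0.5262, -0.0872, 0.2143]
eef_rot: [1.883, 1.972, 0.531]
force: [0.2, -0.1, -1.7]
width: 0.0357
grasp_force: 60.9
```

```bash
python3 - <<'E'
from h import *
st=get_state();print(st["ee_pos"],st["width"],st["qpos"])
s=snapshot("scene");im1=cv2.resize(s["color"][150:290,130:330,::-1],None,fx=2,fy=2)
b=snapshot("wrist");save(b,"f.png")
# vertical placement in bin with bin yaw .087: tool y = bin x
B=Ro.from_euler("z",.087).as_matrix()
RB=np.column_stack([B[:,1],B[:,0],-B[:,2]])
rel([.507,-.307,.2],RB)
E
```

```text
[ 0.52617462 -0.08724529  0.21427504] 0.03574483674000781 [-0.36384937  0.08231595  2.06473729  0.39825383  0.53819441 -0.70620128]
clk 6.85 shift cm [ -1.81 -22.03  -1.14] rot deg [-1.99 29.93  2.3 ] F [-0.4  0.4 -1.6] w 0.035772101966664555
```

View pics/f.png

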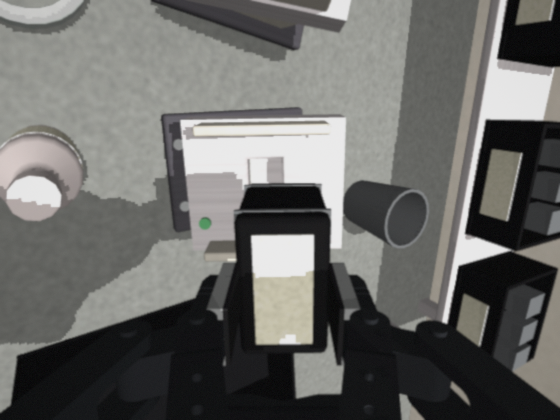

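The relay is out of the socket (hole showing at 265,172), held squarely. Next: over the bin, set upright, then down.

Request:
{"name": "servo_tool", "arguments": {
  "commands": [
    [-0.4,-4.4,0,-0.5,7.5,0.6],
    [-0.4,-4.4,0,-0.5,7.5,0.6],
    [-0.4,-4.4,0,-0.5,7.5,0.6],
    [-0.3,-4.4,0,-0.5,7.4,0.5],
    [-0.3,-4.4,-2.5,0,0,0],
    [0,0,-4,0,0,0],
    [0,0,-4,0,0,0],
    [0,0,-3,0,0,0],
    [0,0,-2,0,0,0],
    [0,0,-1,0,0,0],
    [0,0,0,0,0,0]
  ]
}}

```text
clock: 8.22
ee_pos: [0.5071, -0.3064, 0.0459]
eef_rot: [-2.122, -2.315, -0.001]
force: [-0.2, 0.3, -1.8]
width: 0.0357
grasp_force: 61.0
```

```bash
python3 - <<'E'
from h import *
B=Ro.from_euler("z",.087).as_matrix()
rel([.507,-.307,.046],np.column_stack([B[:,1],B[:,0],-B[:,2]]))
E
```

```text
clk 8.225 shift cm [-0.01 -0.06  0.01] rot deg [-0.07 -0.04  0.  ] F [-0.2  0.3 -1.8] w 0.03567326718529828
```

Request:
{"name": "servo_tool", "arguments": {
  "commands": [
    [0,0,-0.3,0,0,0],
    [0,0,0,0,0,0]
  ]
}}

```text
clock: 8.48
ee_pos: [0.5077, -0.3069, 0.0441]
eef_rot: [2.122, 2.315, 0.001]
force: [-0.1, -0.1, -1.7]
width: 0.0361
grasp_force: 61.0
```

Request:
{"name": "servo_tool", "arguments": {
  "commands": [
    [0,0,0,0,0,0],
    [0,0,0,0,0,0],
    [0,0,0,0,0,0],
    [0,0,0,0,0,0],
    [0,0,3,0,0,0],
    [0,0,4,0,0,0],
    [0,0,5,0,0,0],
    [0,0,6,0,0,0],
    [0,0,0,0,0,0]
  ],
  "hand": 6.5
}}

```text
clock: 9.6
ee_pos: [0.5093, -0.308, 0.2286]
eef_rot: [2.117, 2.309, 0.002]
force: [1.4, -0.1, -1.1]
width: 0.0647
grasp_force: 0.0
```

```bash
python3 - <<'E'
from h import *
st=get_state();print(st["ee_pos"],st["qpos"],st["width"])
for c in("top","wrist"):
    s=snapshot(c)
    print(c,[(round(d["confidence"],2),w(s,d["point"])) for d in tip_of("worn_relay",c)])
E
```

```text
[ 0.50926493 -0.30795213  0.22856793] [-6.22317735e-01  4.00418870e-01  1.50194263e+00  5.00240663e-04
  1.23034644e+00 -7.09400105e-01] 0.06470097075909594
top [(0.59, array([ 0.51045113, -0.30637772,  0.00314672]))]
wrist [(0.85, array([ 0.51054097, -0.30707144,  0.00397452]))]
```

Request:
{"name": "servo_tool", "arguments": {
  "commands": [
    [0.3,3,3,0,0,0],
    [0.6,5.2,2,0,0,-2],
    [0.6,5.2,0,0,0,-2],
    [0.6,5.2,0,0,0,-2],
    [0.6,5.2,0,0,0,-2],
    [0.6,5.2,0,0,0,-2],
    [0.6,5.2,0,0,0,-2],
    [0.6,5.2,0,0,0,-2],
    [0.7,5.2,0,0,0,-2],
    [0.7,5.2,0,0,0,-2],
    [0.7,5.2,0,0,0,-2],
    [0.7,5.2,0,0,0,0],
    [0.7,4,0,0,0,0],
    [0,2.6,0,0,0,0],
    [0,0,0,0,0,0],
    [0,0,0,0,0,0]
  ]
}}

```text
clock: 11.8
ee_pos: [0.5874, 0.3605, 0.2726]
eef_rot: [2.493, 1.911, -0.002]
force: [-0.2, -0.2, 1.1]
width: 0.0651
grasp_force: 0.0
```

```bash
python3 - <<'E'
from h import *
np.set_printoptions(precision=4,suppress=True)
st=get_state();print(st["ee_pos"],st["eef_rot"],st["qpos"])
c="wrist";s=snapshot(c);save(s,"g.png")
print([(round(d["confidence"],2),w(s,d["point"])) for d in tip_of("spare_relay",c)])
r=regions_of("spare_relay",c);print([(round(d["confidence"],2),d["pixels"].sum(),np.argwhere(d["pixels"]).mean(0)) for d in r])
if r: print("spare",fit([(s,r[0]["pixels"])],[.59,.314,-.2],.030,0))
E
```

```text
[0.5874 0.3605 0.2726] [ 2.4928  1.9114 -0.0021] [ 0.4831  0.5626  1.1458 -0.0005  1.4345  0.7457]
[(0.69, array([0.5934, 0.3156, 0.0083]))]
[(0.76, np.int64(2557), array([207.305 , 298.6953]))]
spare (array([ 0.5916,  0.315 , -0.2212]), np.float64(0.09559302798162675))
```

View pics/g.png

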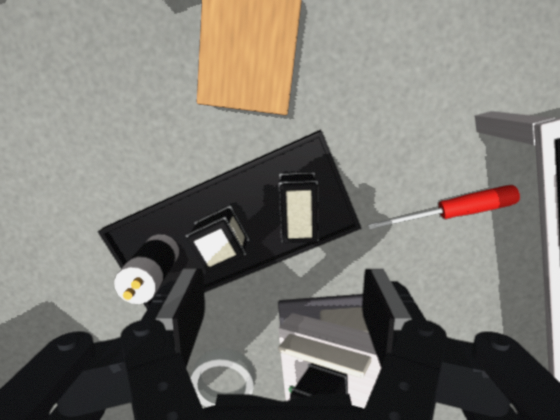

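```bash
cat >> h.py <<'E'
def label(s,m,zp):
    k=cv2.dilate(m.astype(np.uint8),np.ones((3,3)))
    g=((s["color"].min(2)>110)&(k>0)).astype(np.uint8)
    n,l,t,_=cv2.connectedComponentsWithStats(g); i=1+np.argmax(t[1:,4])
    c=max(cv2.findContours((l==i).astype(np.uint8),0,cv2.CHAIN_APPROX_NONE)[0],key=len).astype(np.float32)
    u=cv2.undistortPoints(c,s["camera_matrix"],np.array(s["distortion"]))[:,0]
    d=np.c_[u,np.ones(len(u))]@s["R"]; o=-s["R"].T@s["t"]
    P=(o+d*((zp-o[2])/d[:,2])[:,None])[:,:2]
    return cv2.minAreaRect((P*1000).astype(np.float32))
E
python3 - <<'E'
from h import *
c="wrist";s=snapshot(c);r=regions_of("spare_relay",c);m=r[0]["pixels"]
print(label(s,m,.086))
for k in range(2):
    s=snapshot(c);r=regions_of("spare_relay",c); print(fit([(s,r[0]["pixels"])],[.59,.314,-.2],.030,0))
E
```

```text
((721.2281494140625, 283.4198303222656), (23.9969482421875, 126.22978210449219), 82.42859649658203)
(array([ 0.59120511,  0.31285662, -0.23144065]), np.float64(0.08240931182107653))
(array([ 0.59169612,  0.3153019 , -0.22932047]), np.float64(0.06355165128433225))
```

```bash
cat >> h.py <<'E'
T=Ro.from_euler("z",-.228).as_matrix()
RT=np.column_stack([T[:,1],T[:,0],-T[:,2]])
E
python3 - <<'E'
from h import *
rel([.5915,.3145,.046],RT)
E
```

```text
clk 12.25 shift cm [  0.39  -4.65 -22.78] rot deg [-0.    0.04  1.98] F [-0.2  0.3  0.6] w 0.06517677194539541
```

Request:
{"name": "servo_tool", "arguments": {
  "commands": [
    [0.2,-2.4,-2,0,0,1],
    [0.19,-2.25,-3,0,0,1],
    [0,0,-5,0,0,0],
    [0,0,-4,0,0,0],
    [0,0,-3,0,0,0],
    [0,0,-3,0,0,0],
    [0,0,-2,0,0,0],
    [0,0,-0.78,0,0,0],
    [0,0,0,0,0,0]
  ]
}}

```text
clock: 13.38
ee_pos: [0.5916, 0.3148, 0.0462]
eef_rot: [2.459, 1.955, 0.001]
force: [0.4, 0.0, -0.2]
width: 0.0649
grasp_force: 0.0
```

```bash
python3 - <<'E'
from h import *
rel([.5915,.3145,.046],RT)
s=snapshot("wrist"); save(s,"h.png")
E
```

```text
clk 13.375 shift cm [-0.01 -0.03 -0.02] rot deg [-0.01  0.05 -0.04] F [ 0.4  0.  -0.2] w 0.06492295738596193
```

View pics/h.png

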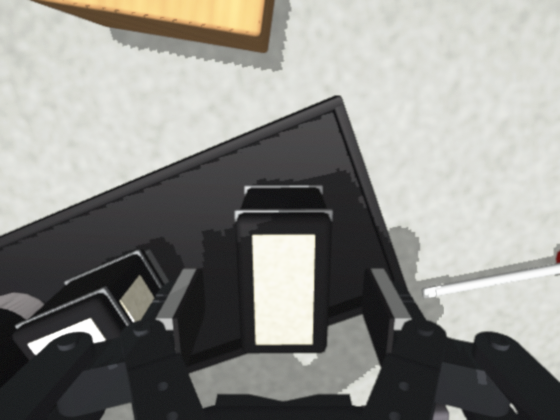

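The spare sits between the pads exactly where the worn one did: housing edge 235–330 at row 211, and the fingers are clear of the square relay. I'll grip and lift.

Request:
{"name": "servo_tool", "arguments": {
  "commands": [
    [0,0,0,0,0,0],
    [0,0,0,0,0,0],
    [0,0,0,0,0,0],
    [0,0,0,0,0,0],
    [0,0,0,0,0,0],
    [0,0,1,0,0,0],
    [0,0,3,0,0,0],
    [0,0,5,0,0,0],
    [0,0,6,0,0,0],
    [0,0,6,0,0,0],
    [0,0,0,0,0,0],
    [0,0,0,0,0,0]
  ],
  "hand": 2
}}

```text
clock: 14.92
ee_pos: [0.5909, 0.3145, 0.2551]
eef_rot: [2.459, 1.955, -0.001]
force: [-0.2, -0.4, -3.2]
width: 0.0355
grasp_force: 60.7
```

```bash
python3 - <<'E'
from h import *
rel(S+.12*M[:,2],RD)
s=snapshot("wrist"); a=cv2.imread("pics/f.png"); b=s["color"][:,:,::-1]
cv2.imwrite("pics/i.png",np.hstack([a[170:370,180:380],b[170:370,180:380]]).repeat(2,0).repeat(2,1))
E
```

```text
clk 14.925 shift cm [ -7.53 -40.17  -5.62] rot deg [ -2.7  -30.    15.25] F [-0.2 -0.4 -3.2] w 0.03552415298520415
```

View pics/i.png

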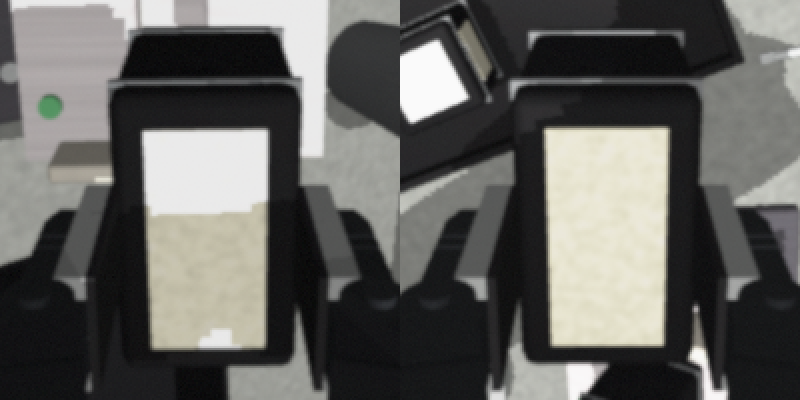

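Request:
{"name": "servo_tool", "arguments": {
  "commands": [
    [-0.84,-4.46,0.5,-0.3,-3.333,1.694],
    [-0.84,-4.46,0,-0.3,-3.333,1.694],
    [-0.84,-4.46,0,-0.3,-3.333,1.694],
    [-0.84,-4.46,0,-0.3,-3.333,1.694],
    [-0.84,-4.46,0,-0.3,-3.333,1.694],
    [-0.84,-4.46,0,-0.3,-3.333,1.694],
    [-0.84,-4.46,0,-0.3,-3.333,1.694],
    [-0.84,-4.46,0,-0.3,-3.333,1.694],
    [-0.84,-4.46,0,-0.3,-3.333,1.694],
    [0,0,-3,0,0,0],
    [0,0,-3,0,0,0],
    [0,0,0,0,0,0],
    [0,0,0,0,0,0]
  ]
}}

```text
clock: 16.6
ee_pos: [0.516, -0.0865, 0.2013]
eef_rot: [1.887, 1.974, 0.531]
force: [0.1, -0.2, -3.1]
width: 0.0359
grasp_force: 61.1
```

```bash
cat >> h.py <<'E'
G=np.array([.5681,-.0850,.1087])-.014*M[:,2]
E
python3 - <<'E'
from h import *
rel(G+.06*M[:,2],RD)
E
```

```text
clk 16.6 shift cm [ 2.91  0.05 -5.28] rot deg [-0.05  0.05 -0.03] F [ 0.1 -0.2 -3.1] w 0.03588703781622167
```

Request:
{"name": "servo_tool", "arguments": {
  "commands": [
    [1.2,0,-2.2,0,0,0],
    [1.0,0.05,-1.8,0,0,0],
    [0.71,0,-1.28,0,0,0],
    [0,0,0,0,0,0],
    [0,0,0,0,0,0]
  ]
}}

```text
clock: 17.23
ee_pos: [0.5451, -0.0862, 0.1489]
eef_rot: [1.886, 1.974, 0.531]
force: [0.2, -0.4, -2.8]
width: 0.0356
grasp_force: 61.2
```

```bash
python3 - <<'E'
from h import *
rel(G+.06*M[:,2],RD);rel(G+.03*M[:,2],RD);rel(G+.016*M[:,2],RD)
s=snapshot("wrist"); save(s,"j.png")
E
```

```text
clk 17.225 shift cm [-0.    0.01 -0.03] rot deg [-0.03  0.11 -0.03] F [ 0.2 -0.4 -2.8] w 0.03561776288452982
clk 17.225 shift cm [ 1.5   0.08 -2.63] rot deg [-0.03  0.11 -0.03] F [ 0.2 -0.4 -2.8] w 0.03561776288452982
clk 17.225 shift cm [ 2.2   0.11 -3.84] rot deg [-0.03  0.11 -0.03] F [ 0.2 -0.4 -2.8] w 0.03561776288452982
```

View pics/j.png

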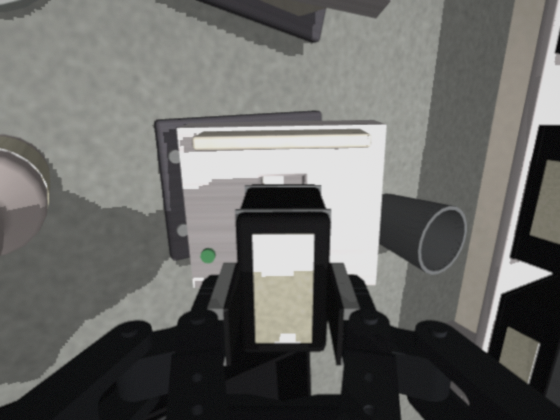

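The socket's visible end (262–303) is centred under the relay (237–330). I'll insert slowly.

Request:
{"name": "servo_tool", "arguments": {
  "commands": [
    [0.5,0.03,-0.87,0,0,0],
    [0.5,0.03,-0.87,0,0,0],
    [0.25,0.01,-0.43,0,0,0],
    [0.25,0.01,-0.43,0,0,0],
    [0,0,0,0,0,0]
  ]
}}

```text
clock: 17.9
ee_pos: [0.56, -0.0853, 0.1217]
eef_rot: [1.887, 1.974, 0.531]
force: [0.4, 0.4, -3.1]
width: 0.0356
grasp_force: 61.1
```

```bash
python3 - <<'E'
from h import *
rel(G+.03*M[:,2],RD);rel(G+.016*M[:,2],RD);st=get_state();print(M.T@st["force"],M.T@st["torque"])
E
```

```text
clk 17.9 shift cm [ 0.01 -0.01  0.08] rot deg [-0.06  0.03 -0.02] F [ 0.4  0.4 -3.1] w 0.03559505929539023
clk 17.9 shift cm [ 0.71  0.02 -1.13] rot deg [-0.06  0.03 -0.02] F [ 0.4  0.4 -3.1] w 0.03559505929539023
[-1.20346982  0.36671431 -2.87806088] [ 0.03497491  0.53008575 -0.0668951 ]
```

Request:
{"name": "servo_tool", "arguments": {
  "commands": [
    [0.25,0.01,-0.43,0,0,0],
    [0.22,0.01,-0.37,0,0,0],
    [0.2,0,-0.33,0,0,0],
    [0,0,0,0,0,0]
  ]
}}

```text
clock: 18.4
ee_pos: [0.5667, -0.0851, 0.1105]
eef_rot: [1.887, 1.974, 0.531]
force: [0.5, 1.2, -3.1]
width: 0.0354
grasp_force: 61.1
```

```bash
python3 - <<'E'
from h import *
rel(G+.016*M[:,2],RD);st=get_state();print(M.T@st["force"],M.T@(st["ee_pos"]-G))
E
```

```text
clk 18.4 shift cm [ 0.04  0.01 -0.01] rot deg [-0.05  0.04 -0.01] F [ 0.5  1.2 -3.1] w 0.035417041117193244
[-1.06629188  1.20091845 -3.01810406] [-3.38052637e-04 -8.07734858e-05  1.63095561e-02]
```

Request:
{"name": "servo_tool", "arguments": {
  "commands": [
    [0.07,0,-0.1,0,0,0],
    [0.05,0,-0.09,0,0,0],
    [0,0,0,0,0,0]
  ]
}}

```text
clock: 18.77
ee_pos: [0.5671, -0.0852, 0.1101]
eef_rot: [1.886, 1.974, 0.532]
force: [-26.6, -1.7, 25.9]
width: 0.0361
grasp_force: 65.5
```

```bash
python3 - <<'E'
from h import *
st=get_state();print(M.T@st["force"],M.T@(st["ee_pos"]-G))
E
```

```text
[-10.16301993  -0.51716273  35.76467669] [-0.00020409 -0.00015415  0.01569938]
```

Firm axial contact at the expected height, so the relay is home. Release and retreat.

Request:
{"name": "servo_tool", "arguments": {
  "commands": [
    [0,0,0,0,0,0],
    [0,0,0,0,0,0],
    [0,0,0,0,0,0],
    [0,0,0,0,0,0],
    [0,0,0,0,0,0],
    [-0.5,0,0.87,0,0,0],
    [-1.5,-0.1,2.6,0,0,0],
    [-2,-0.1,3.46,0,0,0],
    [-2,-0.1,3.46,0,0,0],
    [0,0,5,0,0,0],
    [0,0,0,0,0,0]
  ],
  "hand": 8.5
}}

```text
clock: 20.15
ee_pos: [0.5089, -0.089, 0.2673]
eef_rot: [1.881, 1.969, 0.533]
force: [-0.3, 0.0, -1.4]
width: 0.0853
grasp_force: 0.0
```

```bash
python3 - <<'E'
from h import *
np.set_printoptions(precision=4,suppress=True)
st=get_state();print(st["clock"],st["ee_pos"],st["force"],st["width"])
for c in("wrist","scene"):
    s=snapshot(c); r=regions_of("spare_relay",c)
    for d in r[:2]: 
        if d["confidence"]>.4: print(c,d["confidence"],fit([(s,d["pixels"])],[.5755,-.0845,.04],.095,np.pi/6))
    if c=="wrist": im=s["color"][:,:,::-1]
    for d in tip_of("spare_relay",c): print(d["confidence"],M.T@(w(s,d["point"])-S))
cv2.imwrite("pics/k.png",im)
E
```

```text
20.15 [ 0.5089 -0.089   0.2673] [-0.2928  0.0471 -1.4194] 0.08525645028838091
wrist 0.63 (array([ 0.5759, -0.0852,  0.0182]), np.float64(0.04918951895492061))
0.74 [ 0.0012  0.0001 -0.0238]
scene 0.87 (array([ 0.5727, -0.0896, -0.0863]), np.float64(0.15084242652284796))
scene 0.61 (array([-0.368 ,  1.1684, -0.617 ]), np.float64(1.0))
0.65 [ 0.0017 -0.0028 -0.0267]
```

View pics/k.png

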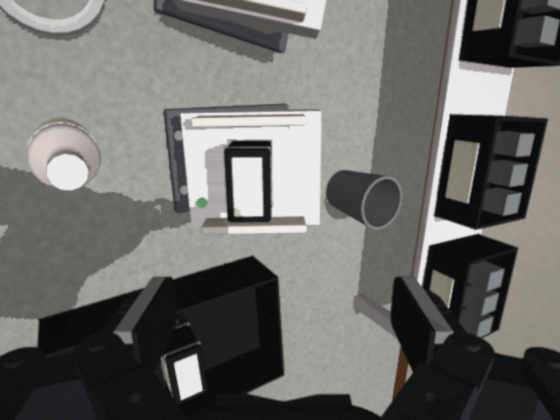

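The picture shows the spare seated in the station (225–271, 142–222), square to the panel. The worn relay stands in the bin at about (180,370), and the depth reads −24 mm. I'll hand in.

```bash
python3 -c "
from workcell import *
print(hand_in())"
```

```text
the job is handed in; nothing more can be done
None
```

The job is handed in at about 20 s of the 58 s allowed: the worn relay stands released in the scrap bin, and the spare is plugged in the wide socket, about 24 mm deep and square to the panel by the last wrist-camera check; no verdict came back.

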